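# Centre the sauce pot on the kitchen scale and tare it

## Task

The round-bellied sauce pot on the kitchen scale stands off-centre and would weigh wrong. Nudge it with light taps of the fingers until it stands in the middle of the round pan, without gripping, lifting or upsetting it; then press the scale's wide tare key fully down and let it up again. Leave the small power key and the tub, shaker and spare pot beside the scale alone.

Things in the scene. Friction and masses are not known exactly. Their poses are not given: they have to be found in the camera images.
- pot: open white stoneware sauce pot, about 0.2 kg, the one on the scale's pan. Round, 58 mm high: foot of diameter 36, slightly rounded underneath with a flat of only 26, belly diameter 76 (widest), neck diameter 49 at 52 mm, rim diameter 53, bore 43 wide at the neck and 26 deep. No more than 15 N from the robot may act on it. Origin: centre of its underside, z up along its axis
- pot_belly (a point): point on the pot's axis level with its widest part, 25 mm above its underside. Pushed slowly here the pot slides with the finger and stops when the finger stops; pushed higher up it rocks on its small foot, struck hard it tips over
- pan_middle (a point): centre of the upper face of the scale's flat round metal pan: diameter 120, face 58 mm above the table, with two fine engraved rings (diameters 50 and 84) about its centre. The pan is fixed and does not sink or turn; its x and y axes mean nothing
- scale: black kitchen scale, fixed, 225 mm long (x), 170 wide (y). Origin on the table under the middle of the pan; the body reaches from x = -148 to +77 mm. x points away from the key deck, y to its left. Deck 40 mm above the table, with a display and two light keys on its -x end, beside the pan
- tare_key (a joint): travel of the wide tare key: 0 up, 0.004 m fully down; springs back; about 1.5 N to start it and 5 N fully down. It counts as pressed beyond 3 mm
- tare_key_top (a point): centre of the top of the wide tare key: oblong, 18 mm (scale x) by 38 mm (scale y), at scale x = -125, y = -45 mm, 48 mm above the table when up; pressed straight down. Moves with the key
- power_key (a joint): travel of the small round power key: 0 up, 0.004 m fully down; not to be pressed
- power_key_top (a point): centre of the top of the small round power key, diameter 18, at scale x = -125, y = +52 mm, 48 mm above the table
- tub: bystander: lidded cream-coloured tub, diameter 84, 100 mm high, on the table near the scale; origin at the centre of its underside
- shaker: bystander: steel seasoning shaker, diameter 56, 95 mm high, on the table near the scale; origin at the centre of its underside
- spare_pot: bystander: a second white pot of the same shape, on the table near the scale; origin at the centre of its underside
Mind the look-alikes: they are no part of the job. What is shaped like the pot but pink or red is not meant.

How it is judged:
On the way, in this order (a step that is already met when the one before it is completed fails the run):
1. the pot stands upright, still and untouched in the middle of the pan (horizontal distance between pot and pan_middle below 0.008 m and z of pot in the frame of pan_middle between -0.004 and 0.004 m and angle between pot's own z axis and vertical below 0.06 rad and linear speed of pot below 0.015 m/s and contact force between the fingers and pot below 0.05 N), for 0.2 s.
2. the tare key is pressed down with the pot standing centred (value of joint tare_key above 0.003 m and horizontal distance between pot and pan_middle below 0.008 m and z of pot in the frame of pan_middle below 0.004 m), for 0.04 s.
At the end, for the whole second after the job is handed in: the pot stands upright (within 0.06 rad), at rest and released on the pan, its axis within 8 mm of the pan's centre, and the tare key is up again (all of step 1 and value of joint tare_key below 0.001 m); the robot touches nothing.
It fails at once if the pot is lifted more than 12 mm off the pan (z of pot in the frame of pan_middle above 0.012 m).
It fails at once if the pot is tipped beyond 0.4 rad or falls off the pan (angle between pot's own z axis and vertical above 0.4 rad or z of pot in the frame of pan_middle below -0.012 m).
It fails at once if the pot is struck, squeezed or pressed with more than 15 N (contact force between any of the fingers, the arm and pot above 15 N).
It fails at once if the power key is pressed (value of joint power_key above 0.002 m).
It fails at once if the tub, the shaker or the spare pot is moved more than 20 mm (distance of any of tub, shaker, spare_pot from where it was at the start of the episode above 0.02 m).
It also fails if it takes over 53 s, if anything falls off the work surface, if the arm or the gripper's body presses on something with over 40 N, if the wrist force passes 120 N, or if a joint passes its speed limit or range.

## Robot

A 7-joint arm with a two-finger parallel gripper is mounted at the origin on the work surface. World frame = base frame: x ahead of the robot, y to its left, z up, the work surface at z = 0. Lengths are in m, angles in rad, forces in N, time in s.
With the tool pointing down it reaches from about 0.425 to 1.025 m from the base axis. Payload 9.4 kg.
Tool frame: the origin (TCP) lies at the very end of the fingers, on their centre line; the grasp point (between the pads) lies ctrl.grasp_offset behind it (ctrl.grasp_offset is the distance from the TCP to the grasp point, in m); z points along the fingers, y is the direction in which the jaws open and shut (so a half turn about z gives the same grasp; the last joint's range is limited). The gripper opens to 85 mm and grips with 20 to 120 N. Pads are 22 mm wide; open, the fingers measure 114 mm over their backs; the gripper's body (76 mm by 85 mm) begins 54 mm behind the grasp point. The pads swing forward as they close: fully open they stand 13 mm farther back than shut.
Start: joints at [1.234, 0.599, -0.003, 1.599, 0.002, 0.943, -0.08], TCP at [0.186, -0.701, 0.231] pointing down, gripper open.
Joint ranges: [-2.57, 2.57], [-0.35, 1.97], [-1.29, 1.29], [0.11, 2.56], [-1.05, 4.19], [0.11, 1.86], [-2.63, 2.63]. Speed limits (rad/s): [2.22, 2.22, 3.01, 3.01, 3.14, 3.14, 3.14].

## Interface

Orientations are given as a unit quaternion [w, x, y, z].
In Python, from bench import ctrl, get_image, get_calibration gives the robot as it stands.
- The arm moves only by the tool play_rows, never from a script. Its argument "series" is a list of rows, each an object of numbers: "fingers": the opening, from 0 (shut) to 1 (fully open); "x", "y", "z": the shift along the tool's x, y, z in mm; "turn": the turn about the tool's z in rad. A call has 1 to 8 rows; each row shifts and turns the commanded pose from where the row before left it, along the tool's axes as they then stand; what a row does not reach is not made up. A row lasts 1/8 s, in which the tool goes at most 62.5 mm and 10.7 degrees, less where a joint would pass 70% of its speed; a pose out of reach is approached as far as the arm can. A call with a gripper value outside its range is refused whole. The fingers move at their own pace and stop on an object; "squeeze" is the grip in N (left out, the last holds). Time passes only in rows, so rows that do not move let the fingers close. It gives the time, the measured TCP pose, the force and the opening at its end, in the units of the state.
- ctrl.sense(): the state, without advancing time (a new reading comes with each control period).
- get_image(name): name is "scene" or "top" or "wrist"; returns the picture (384x512x3 uint8, red, green, blue); there is no depth.
- get_calibration(name): a dict with "fx", "fy", "cx", "cy" (pixels), "extrinsics" (4x4, takes a point from camera to world coordinates). Camera axes: x right, y up, looking along -z (the intrinsics and any distortion apply to the point x, -y, -z); pixel columns grow to the right and rows downward; lengths in m; the calibration is good to about 2 mm. A picture is of the moment at which its call begins: read the wrist's pose just before it. get_calibration takes no time and is no camera call; for the wrist camera it gives the pose at the moment of the call.
- ctrl.hand_in(): hands the job in, once; it reports no verdict.
The state is a dict: "clock": time; "q": joint angles; "joint_velocities": joint speeds; "effort": joint torques, N m; "eef_pos": TCP position; "tcp_rot": TCP orientation; "force": force on the tool from outside, world axes, zero at the start; "ft_torque": the same for the moment, N m; "finger_gap": finger opening in m.
Only numpy, scipy, OpenCV 4.12 (cv2) and the standard library are available. Lean on these libraries where they do the work, as an engineer would, in place of code of your own. Each camera call takes 0.05 s, during which the arm holds its last target.

## Working session

There is one attempt and no reset: what is moved stays moved. The work goes in short steps, Python scripts to look and compute and a tool call to move; the robot and the scene stay as the last step left them, time stands still between calls to the robot, and variables do not carry over. Pictures are saved under pics/ and viewed, and the job is handed in when it is done.

Besides the shell and the picture viewer there is one more tool, called after "Call:" as name([rows], argument=value, ...), one row to a line, values as JSON. play_rows: Moves the arm, as the interface text tells. Its arguments: {"type":"object","properties":{"series":{"type":"array"},"squeeze":{"type":"number"}},"required":["series"]}

```bash
ls; mkdir -p pics
python3 - <<'E'
from bench import ctrl,get_image,get_calibration
import cv2,numpy as np
s=ctrl.sense();print({k:np.round(v,3).tolist() for k,v in s.items()}, ctrl.grasp_offset)
for n in ["scene","top","wrist"]:
    c=get_calibration(n);print(n,{k:np.round(v,4).tolist() for k,v in c.items()})
    im=get_image(n);cv2.imwrite(f"pics/a_{n}.png",im[:,:,::-1])
E
```

```text
pics
{'clock': 0.0, 'q': [1.234, 0.6, -0.003, 1.6, 0.002, 0.943, -0.08], 'joint_velocities': [-0.001, -0.001, -0.0, 0.001, 0.0, 0.001, 0.001], 'effort': [0.0, -77.644, 1.564, -25.801, 0.012, 0.009, 0.0], 'eef_pos': [0.186, -0.7, 0.23], 'tcp_rot': [-0.001, 0.992, 0.13, -0.0], 'force': [0.291, 0.969, -0.467], 'ft_torque': [-0.028, 0.029, 0.002], 'finger_gap': 0.085} 0.0187
scene {'fx': 498.0748, 'fy': 498.0748, 'cx': 254.1246, 'cy': 195.7397, 'extrinsics': [[0.6664, -0.4643, 0.5834, 1.1254], [0.7455, 0.3984, -0.5344, -0.4741], [0.0156, 0.791, 0.6116, 0.6626], [0.0, 0.0, 0.0, 1.0]]}
top {'fx': 405.7002, 'fy': 405.7002, 'cx': 257.6263, 'cy': 185.5431, 'extrinsics': [[0.0194, 0.9917, -0.1272, 0.4325], [-0.9997, 0.0178, -0.0139, 0.0489], [-0.0115, 0.1274, 0.9918, 1.0823], [0.0, 0.0, 0.0, 1.0]]}
wrist {'fx': 301.2369, 'fy': 301.2369, 'cx': 253.5359, 'cy': 193.215, 'extrinsics': [[0.2586, 0.9282, 0.2674, 0.2546], [-0.966, 0.2485, 0.0717, -0.6828], [0.0001, -0.2769, 0.9609, 0.373], [0.0, 0.0, 0.0, 1.0]]}
```

View pics/a_scene.png

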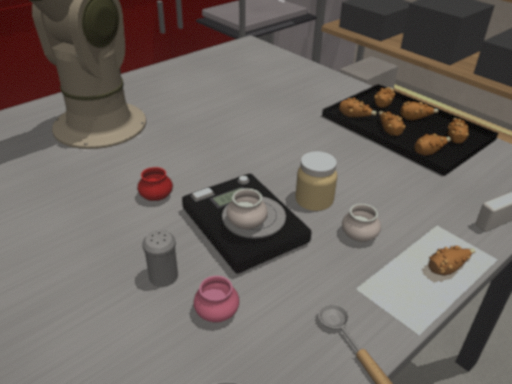

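View pics/a_top.png

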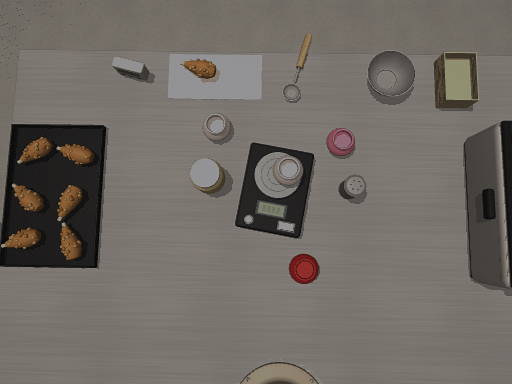

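View pics/a_wrist.png

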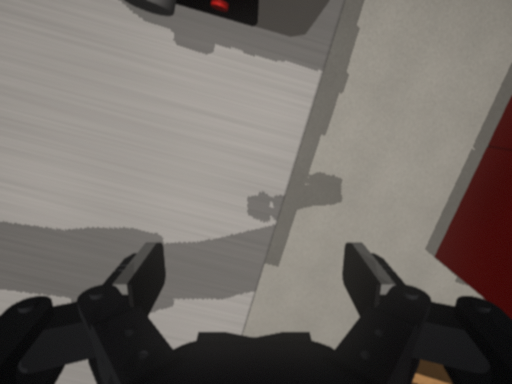

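Run:
```python
import cv2
a=cv2.imread("pics/a_top.png")[135:245,225:325];cv2.imwrite("pics/b_top.png",cv2.resize(a,None,fx=5.4,fy=5.4,interpolation=cv2.INTER_CUBIC))
a=cv2.imread("pics/a_scene.png")[160:280,170:320];cv2.imwrite("pics/b_scene.png",cv2.resize(a,None,fx=5,fy=5,interpolation=cv2.INTER_CUBIC))
```

```text
(no output)
```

View pics/b_top.png

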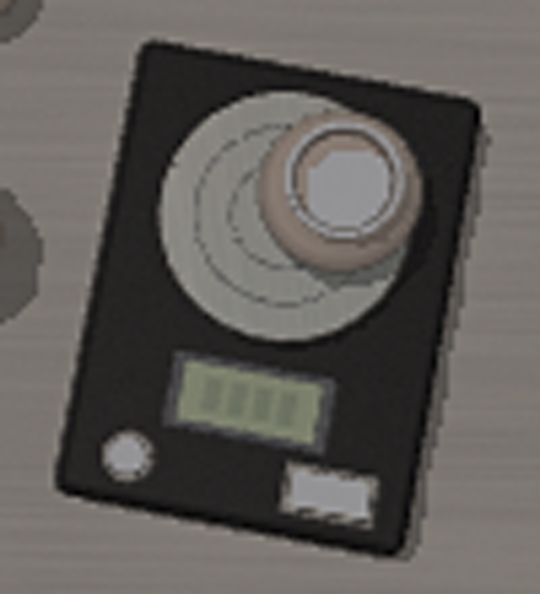

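View pics/b_scene.png

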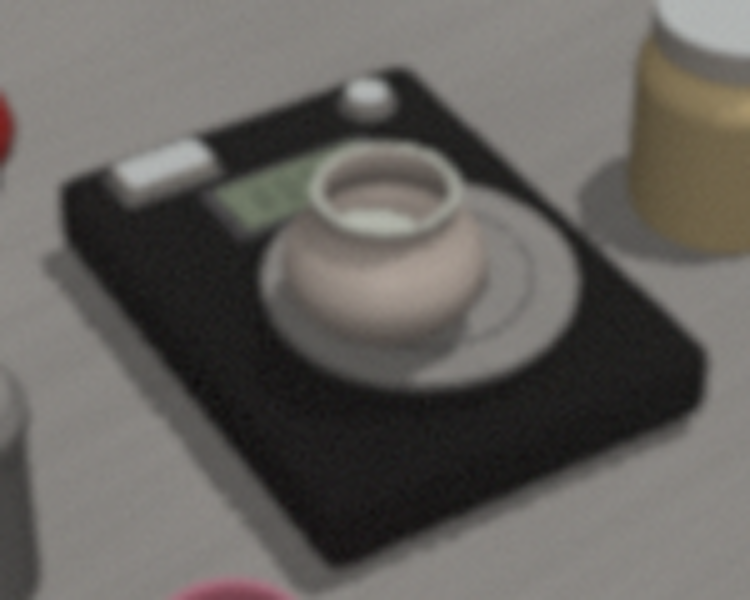

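```bash
cat > h.py <<'E'
import numpy as np,cv2
from scipy.optimize import least_squares
def ray(c,u,v):
    T=np.array(c["extrinsics"]);d=T[:3,:3]@np.array([(u-c["cx"])/c["fx"],-(v-c["cy"])/c["fy"],-1]);return T[:3,3],d
def toz(c,u,v,z):
    o,d=ray(c,u,v);return o+d*(z-o[2])/d[2]
def proj(c,P):
    T=np.array(c["extrinsics"]);p=(np.atleast_2d(P)-T[:3,3])@T[:3,:3];return np.c_[c["cx"]-c["fx"]*p[:,0]/p[:,2],c["cy"]+c["fy"]*p[:,1]/p[:,2]]
def tri(l):
    A=0;b=0
    for c,u,v in l:
        o,d=ray(c,u,v);d=d/np.linalg.norm(d);M=np.eye(3)-np.outer(d,d);A=A+M;b=b+M@o
    p=np.linalg.solve(A,b);return p,[np.linalg.norm(np.cross(p-ray(c,u,v)[0],ray(c,u,v)[1]/np.linalg.norm(ray(c,u,v)[1]))) for c,u,v in l]
E
python3 - <<'E'
from bench import get_calibration
from h import *
t=get_calibration("top");s=get_calibration("scene")
T=lambda u,v:(t,225+u/5.4,135+v/5.4); S=lambda u,v:(s,170+u/5,160+v/5)
def both(n,a,b,z):
    print(n,"tri",np.round(tri([T(*a),S(*b)])[0],4),np.round(tri([T(*a),S(*b)])[1],4),"top@z",np.round(toz(*T(*a),z),4),"sc@z",np.round(toz(*S(*b),z),4))
both("pan",(285,216),(420,286),.058)
both("rim",(346,184),(388,190),.116)
both("tare",(330,492),(163,168),.048)
both("power",(127,455),(368,92),.048)
for n,(u,v),z in [("spare rim",(216,125),.058),("tub top",(206,171),.1),("shaker top",(355,185),.095),("belly",(225+341.5/5.4,135+191.5/5.4),.083)]:
    print(n,np.round(toz(t,u,v,z),4))
E
```

```text
pan tri [0.5932 0.0129 0.0535] [0.0009 0.0009] top@z [0.5919 0.0123 0.058 ] sc@z [0.5976 0.01   0.058 ]
rim tri [ 0.5993 -0.011   0.1153] [0.0022 0.0022] top@z [ 0.5978 -0.0126  0.116 ] sc@z [ 0.6013 -0.0097  0.116 ]
tare tri [ 0.4632 -0.0104  0.0459] [0.0007 0.0007] top@z [ 0.4627 -0.0109  0.048 ] sc@z [ 0.4659 -0.0115  0.048 ]
power tri [0.4789 0.0856 0.0475] [0.0009 0.0009] top@z [0.4783 0.0849 0.048 ] sc@z [0.48   0.0859 0.048 ]
spare rim [0.7205 0.1745 0.058 ]
tub top [0.5922 0.1901 0.1   ]
shaker top [ 0.5647 -0.1755  0.095 ]
belly [ 0.5999 -0.0127  0.083 ]
```

Run:
```python
import cv2
from bench import get_calibration
from h import *
t=get_calibration("top");w=get_calibration("wrist")
for z in (0,.1,.2,.3): print(z,[np.round(toz(t,u,v,z)[:2],3).tolist() for u,v in [(465,140),(475,285),(505,295),(505,123),(341,141)]],[np.round(toz(w,u,v,z)[:2],3).tolist() for u,v in [(130,3),(176,12),(256,24)]])
a=cv2.imread("pics/a_top.png")[100:310,420:512];b=cv2.imread("pics/a_wrist.png")[0:110,80:400]
a=cv2.resize(a,None,fx=2.5,fy=2.5);b=cv2.resize(b,None,fx=1.6,fy=1.6)
c=np.zeros((max(a.shape[0],b.shape[0]),a.shape[1]+b.shape[1],3),np.uint8);c[:a.shape[0],:a.shape[1]]=a;c[:b.shape[0],a.shape[1]:]=b
cv2.imwrite("pics/c.png",c)
```

```text
0 [[0.706, -0.496], [0.322, -0.504], [0.298, -0.58], [0.755, -0.607], [0.698, -0.16]] [[0.324, -0.525], [0.329, -0.575], [0.34, -0.663]]
0.1 [[0.681, -0.446], [0.332, -0.453], [0.31, -0.522], [0.725, -0.546], [0.673, -0.141]] [[0.306, -0.567], [0.309, -0.604], [0.317, -0.668]]
0.2 [[0.655, -0.395], [0.342, -0.402], [0.323, -0.464], [0.696, -0.485], [0.649, -0.122]] [[0.287, -0.61], [0.289, -0.633], [0.294, -0.674]]
0.3 [[0.63, -0.345], [0.352, -0.351], [0.335, -0.406], [0.666, -0.425], [0.624, -0.102]] [[0.268, -0.652], [0.269, -0.662], [0.271, -0.679]]
```

View pics/c.png

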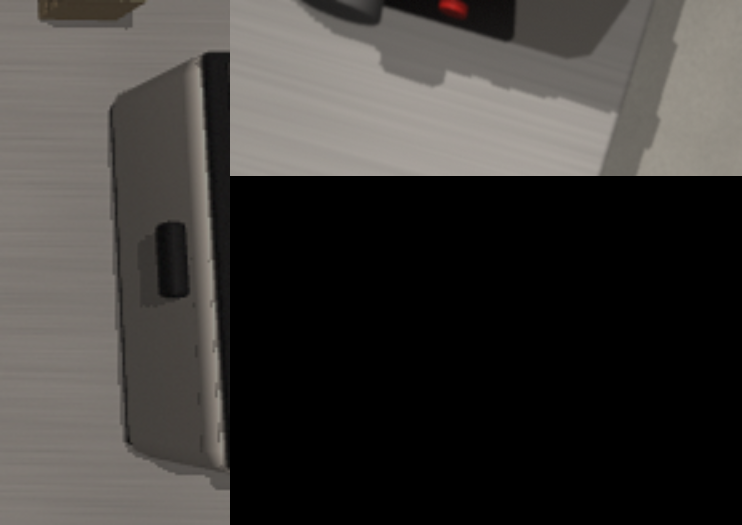

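Call:
play_rows([
  {"fingers": 0.5,"x": 15,"y": -40,"z": -20},
  {"x": 20,"y": -45,"z": -20},
  {"x": 20,"y": -45,"z": -20},
  {"x": 20,"y": -45,"z": -15},
  {"x": 20,"y": -45,"z": -10},
  {"x": 20,"y": -40},
])

```text
invalid input at $.series[0]: expected keys fingers, x, y, z, turn
```

Call:
play_rows([
  {"fingers": 0.5,"x": 15,"y": -40,"z": -20,"turn": 0},
  {"fingers": 0.5,"x": 20,"y": -45,"z": -20,"turn": 0},
  {"fingers": 0.5,"x": 20,"y": -45,"z": -20,"turn": 0},
  {"fingers": 0.5,"x": 20,"y": -45,"z": -15,"turn": 0},
  {"fingers": 0.5,"x": 20,"y": -45,"z": -10,"turn": 0},
  {"fingers": 0.5,"x": 20,"y": -40,"z": 0,"turn": 0},
])

```text
clock: 0.9
eef_pos: [0.2308, -0.4183, 0.317]
tcp_rot: [0.001, 0.992, 0.13, 0.0]
force: [1.2, -0.1, -0.4]
finger_gap: 0.0425
```

Call:
play_rows([
  {"fingers": 0.5,"x": 51,"y": -23,"z": 0,"turn": 0},
  {"fingers": 0.5,"x": 51,"y": -23,"z": 0,"turn": 0},
  {"fingers": 0.5,"x": 51,"y": -23,"z": 0,"turn": 0},
  {"fingers": 0.5,"x": 51,"y": -23,"z": 0,"turn": 0},
  {"fingers": 0.5,"x": 51,"y": -23,"z": 0,"turn": 0},
  {"fingers": 0.5,"x": 51,"y": -23,"z": 0,"turn": 0},
  {"fingers": 0.5,"x": 51,"y": -23,"z": 0,"turn": 0},
  {"fingers": 0.5,"x": 51,"y": -23,"z": 0,"turn": 0},
])

```text
clock: 1.9
eef_pos: [0.5788, -0.136, 0.3161]
tcp_rot: [0.0, 0.992, 0.129, -0.0]
force: [0.5, 0.2, 0.1]
finger_gap: 0.043
```

Call:
play_rows([
  {"fingers": 0.5,"x": 0,"y": 0,"z": 0,"turn": -0.18},
  {"fingers": 0.5,"x": 0,"y": 0,"z": 0,"turn": -0.18},
  {"fingers": 0.5,"x": 0,"y": 0,"z": 0,"turn": -0.18},
  {"fingers": 0.5,"x": 0,"y": 0,"z": 0,"turn": -0.18},
  {"fingers": 0.5,"x": 0,"y": 0,"z": 0,"turn": -0.18},
  {"fingers": 0.5,"x": 0,"y": 0,"z": 0,"turn": -0.18},
  {"fingers": 0.5,"x": 0,"y": 0,"z": 0,"turn": -0.18},
  {"fingers": 0.5,"x": 0,"y": 0,"z": 0,"turn": -0.18},
])

```text
clock: 2.9
eef_pos: [0.5774, -0.1373, 0.316]
tcp_rot: [-0.0, 0.658, 0.753, -0.0]
force: [0.2, 0.5, -0.2]
finger_gap: 0.0431
```

Call:
play_rows([
  {"fingers": 0.5,"x": 0,"y": 0,"z": 0,"turn": -0.1},
  {"fingers": 0.5,"x": 0,"y": 0,"z": 0,"turn": 0},
])

```text
clock: 3.15
eef_pos: [0.5774, -0.1374, 0.316]
tcp_rot: [-0.0, 0.622, 0.783, -0.0]
force: [0.2, -0.2, -0.1]
finger_gap: 0.0426
```

Run:
```python
from bench import ctrl,get_image,get_calibration
from h import *
s=ctrl.sense();q=s["tcp_rot"];print(s["clock"],s["eef_pos"],2*np.arctan2(q[2],q[1]),q,s["q"][6])
for n in ["wrist","top"]:
    c=get_calibration(n);im=get_image(n)[:,:,::-1]
    if n=="wrist": np.save("wc.npy",c,allow_pickle=True)
    cv2.imwrite(f"pics/d_{n}.png",im if n=="wrist" else cv2.resize(im[100:260,190:400],None,fx=3.5,fy=3.5,interpolation=cv2.INTER_CUBIC))
```

```text
3.15 [ 0.57740726 -0.13742305  0.31596894] 1.7987485546648943 [-3.08697062e-04  6.22099961e-01  7.82937762e-01 -5.97956788e-05] 0.08398538638968561
```

View pics/d_wrist.png

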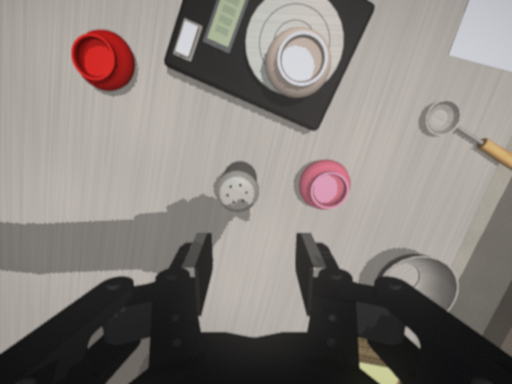

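View pics/d_top.png

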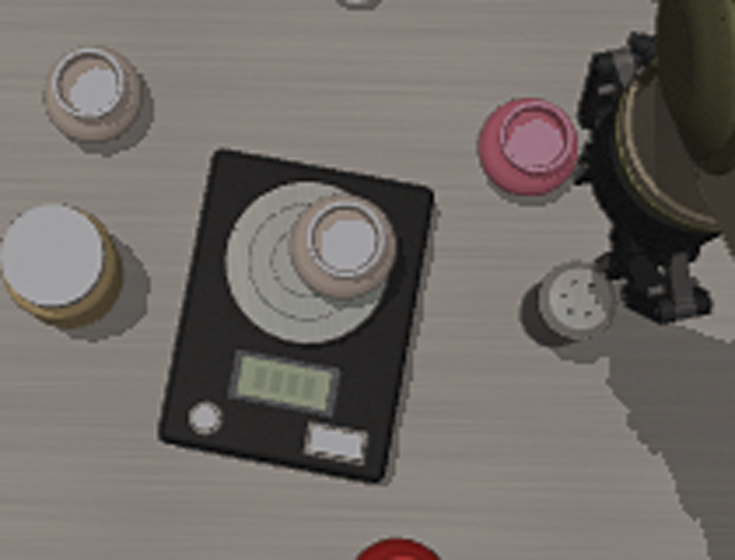

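Run:
```python
from bench import get_calibration
from h import *
w=np.load("wc.npy",allow_pickle=True).item();t=get_calibration("top")
D=lambda u,v:(t,190+u/3.5,100+v/3.5)
print("rim w",toz(w,299.5,61.5,.116),"rim t",toz(*D(346,239),.116))
print("tri",tri([(w,299.5,61.5),D(346,239)]))
print("pan w",toz(w,295,40,.058),"pan t",toz(*D(307,263),.058), tri([(w,295,40),D(307,263)]))
print("tare w",toz(w,187,39,.048),"t",toz(*D(335,442),.048),"power",toz(*D(205,417),.048))
print("shaker",toz(w,237,190,.095),toz(*D(581,300),.095),"pink",toz(w,327,188,.058))
# overlay predicted pan
for n,c,f in(("top",t,"a_top"),("wrist",w,"d_wrist")):
    im=cv2.imread(f"pics/{f}.png");im=cv2.resize(im,None,fx=4,fy=4,interpolation=cv2.INTER_CUBIC)
    a=np.linspace(0,6.28,200)
    def circ(p,r,col):
        P=proj(c,np.c_[p[0]+r*np.cos(a),p[1]+r*np.sin(a),0*a+p[2]])*4+1.5
        cv2.polylines(im,[np.round(P).astype(int).reshape(-1,1,2)],1,col,1)
    for r in(.025,.042,.06): circ((.593,.0125,.058),r,(0,0,255))
    circ((.5985,-.0125,.083),.038,(0,255,0));circ((.5985,-.0125,.116),.0265,(255,0,0))
    u,v=proj(c,[.595,0,.07])[0]*4;u=int(u);v=int(v)
    cv2.imwrite(f"pics/e_{n}.png",im[max(v-200,0):v+260,max(0,u-260):u+260])
```

```text
rim w [ 0.59877991 -0.01468606  0.116     ] rim t [ 0.59973338 -0.01209728  0.116     ]
tri (array([ 0.60058635, -0.01291841,  0.10648567]), [np.float64(0.0008148445184510717), np.float64(0.0008148445184511465)])
pan w [0.59326578 0.01645742 0.058     ] pan t [0.59153173 0.01248632 0.058     ] (array([0.59095214, 0.01333283, 0.07046819]), [np.float64(0.0014017229030944345), np.float64(0.0014017229030947086)])
tare w [ 0.46379354 -0.01069884  0.048     ] t [ 0.46227066 -0.0098643   0.048     ] power [0.47855264 0.08473577 0.048     ]
shaker [ 0.56481482 -0.17254462  0.095     ] [ 0.56300629 -0.17795256  0.095     ] pink [ 0.68519195 -0.15201648  0.058     ]
```

View pics/e_top.png

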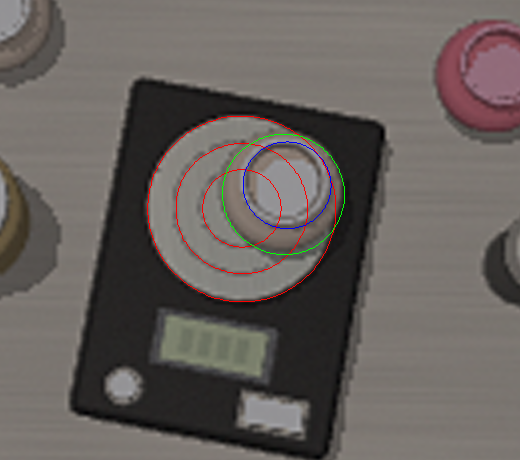

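View pics/e_wrist.png

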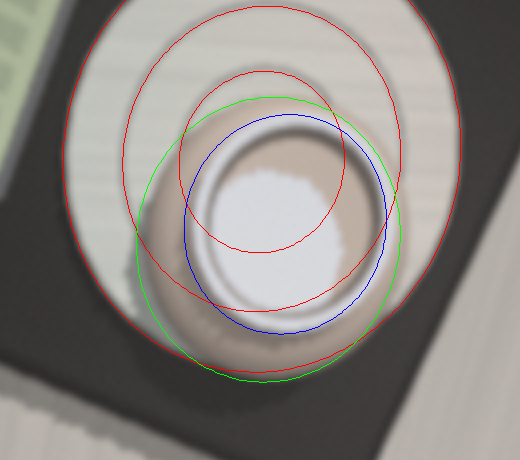

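Call:
play_rows([
  {"fingers": 0.5,"x": 0,"y": 0,"z": 0,"turn": -0.04},
  {"fingers": 0.5,"x": 20,"y": 27,"z": 0,"turn": 0},
  {"fingers": 0.5,"x": 19,"y": 28,"z": 20,"turn": 0},
  {"fingers": 0.5,"x": 0,"y": 0,"z": 45,"turn": 0},
  {"fingers": 0.5,"x": 0,"y": 0,"z": 45,"turn": 0},
  {"fingers": 0.5,"x": 0,"y": 0,"z": 40,"turn": 0},
  {"fingers": 0.5,"x": 0,"y": 0,"z": 30,"turn": 0},
  {"fingers": 0.5,"x": 0,"y": 0,"z": 0,"turn": 0},
])

```text
clock: 4.25
eef_pos: [0.619, -0.0848, 0.1343]
tcp_rot: [-0.002, 0.606, 0.796, -0.001]
force: [-1.0, -0.6, 0.7]
finger_gap: 0.0424
```

```bash
cat > look.py <<'E'
import sys
from bench import ctrl,get_image,get_calibration
from h import *
tag=sys.argv[1];pot=[float(a) for a in sys.argv[2:4]]
s=ctrl.sense();q=s["tcp_rot"];print(round(s["clock"],2),np.round(s["eef_pos"],4),2*np.arctan2(q[2],q[1]),np.round(s["force"],2))
a=np.linspace(0,6.28,200);out=[]
for n in ["wrist","top","scene"]:
    c=get_calibration(n);raw=get_image(n)[:,:,::-1]
    cv2.imwrite(f"pics/{tag}_{n}_raw.png",raw)
    if n=="wrist": np.save(f"pics/{tag}_wc.npy",c,allow_pickle=True)
    f=2 if n=="wrist" else 4
    im=cv2.resize(raw,None,fx=f,fy=f,interpolation=cv2.INTER_CUBIC)
    def circ(p,r,col):
        P=proj(c,np.c_[p[0]+r*np.cos(a),p[1]+r*np.sin(a),0*a+p[2]])*f+f/2-.5
        cv2.polylines(im,[np.round(P).astype(int).reshape(-1,1,2)],1,col,1)
    for r in(.025,.042,.06): circ((.593,.0125,.058),r,(0,0,255))
    circ((pot[0],pot[1],.116),.0265,(255,0,0))
    circ((pot[0],pot[1],.058),.018,(0,255,0))
    u,v=proj(c,[.595,0,.07])[0]*f;u=int(u);v=int(v)
    hw=(390,290) if n=="wrist" else (195,145)
    v=min(max(v,hw[1]),im.shape[0]-hw[1]);u=min(max(u,hw[0]),im.shape[1]-hw[0])
    im=im[v-hw[1]:v+hw[1],u-hw[0]:u+hw[0]]
    if n=="wrist": cv2.imwrite(f"pics/{tag}_wrist.png",im)
    else: out.append(im)
cv2.imwrite(f"pics/{tag}_ts.png",np.hstack(out))
E
python3 look.py f .600 -.013
```

```text
4.25 [ 0.619  -0.0848  0.1343] 1.840786409257646 [-1.03 -0.56  0.71]
```

View pics/f_wrist.png

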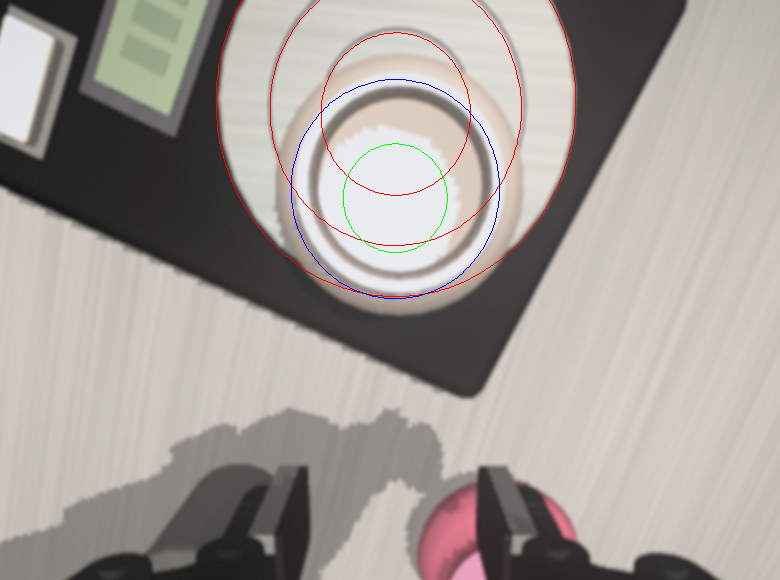

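View pics/f_ts.png

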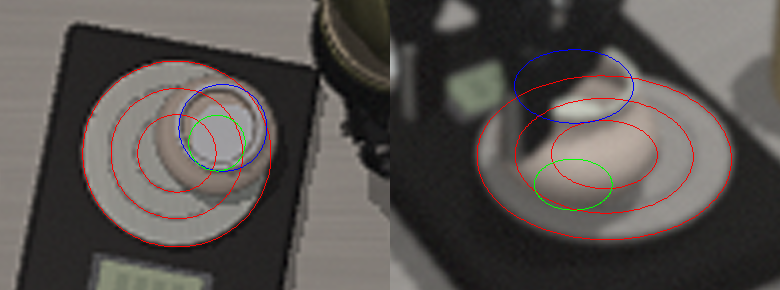

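Call:
play_rows([
  {"fingers": 0.5,"x": 0,"y": 0,"z": 30,"turn": 0},
  {"fingers": 0.5,"x": 0,"y": 0,"z": 26,"turn": 0},
  {"fingers": 0.5,"x": 0,"y": 0,"z": 10,"turn": 0},
  {"fingers": 0.5,"x": 6,"y": 0,"z": 0,"turn": 0},
  {"fingers": 0.5,"x": 6,"y": 0,"z": 0,"turn": 0},
  {"fingers": 0.5,"x": 0,"y": 0,"z": 0,"turn": 0},
])

```text
clock: 5.15
eef_pos: [0.6175, -0.0725, 0.0713]
tcp_rot: [0.0, 0.605, 0.796, 0.0]
force: [0.2, -0.0, 0.2]
finger_gap: 0.0423
```

```bash
python3 look.py g .600 -.013
```

```text
5.15 [ 0.6175 -0.0725  0.0713] 1.8410004908705795 [ 0.21 -0.03  0.24]
```

View pics/g_wrist.png

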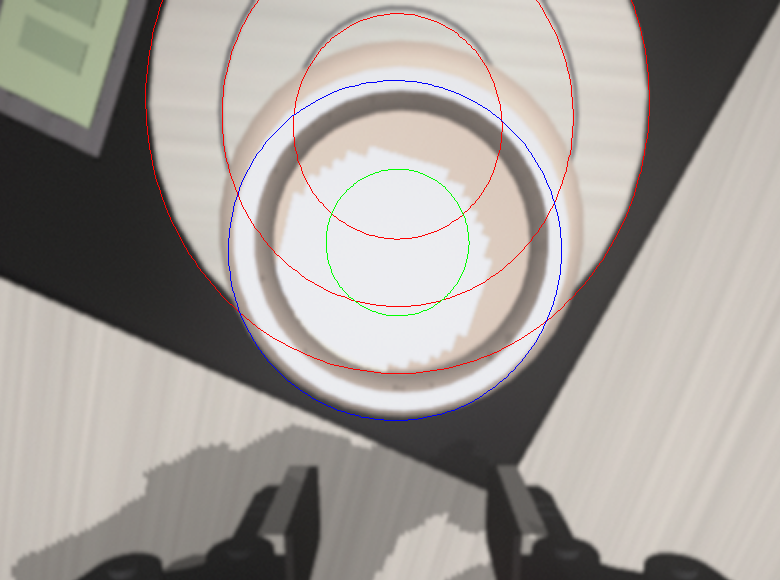

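View pics/g_ts.png

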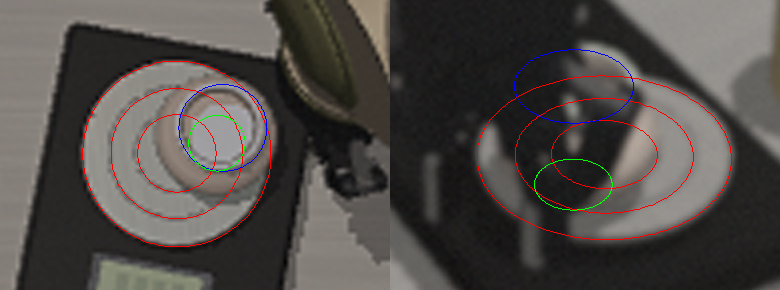

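Call:
play_rows([
  {"fingers": 0.5,"x": 5,"y": 0,"z": 3,"turn": 0},
  {"fingers": 0.5,"x": 5,"y": 0,"z": 0,"turn": 0},
  {"fingers": 0.5,"x": 3,"y": 0,"z": 0,"turn": 0},
  {"fingers": 0.5,"x": 2,"y": 0,"z": 0,"turn": 0},
  {"fingers": 0.5,"x": 2,"y": 0,"z": 0,"turn": 0},
  {"fingers": 0.5,"x": 2,"y": 0,"z": 0,"turn": 0},
  {"fingers": 0.5,"x": 2,"y": 0,"z": 0,"turn": 0},
  {"fingers": 0.5,"x": 2,"y": 0,"z": 0,"turn": 0},
])

```text
clock: 6.3
eef_pos: [0.6109, -0.0512, 0.0673]
tcp_rot: [0.0, 0.606, 0.796, -0.0]
force: [0.6, -0.7, -0.8]
finger_gap: 0.0427
```

```bash
python3 look.py h .6005 -.012
```

```text
6.3 [ 0.6109 -0.0512  0.0673] 1.8398084546910083 [ 0.63 -0.72 -0.77]
```

View pics/h_wrist.png

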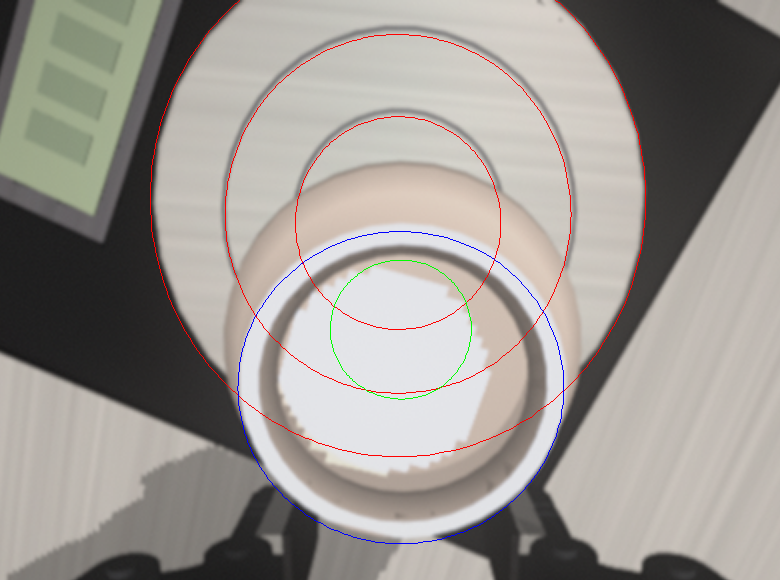

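Call:
play_rows([
  {"fingers": 0.5,"x": 2,"y": 0,"z": 0,"turn": 0},
  {"fingers": 0.5,"x": 2,"y": 0,"z": 0,"turn": 0},
  {"fingers": 0.5,"x": 2,"y": 0,"z": 0,"turn": 0},
  {"fingers": 0.5,"x": 2,"y": 0,"z": 0,"turn": 0},
  {"fingers": 0.5,"x": 2,"y": 0,"z": 0,"turn": 0},
  {"fingers": 0.5,"x": 1,"y": 0,"z": 0,"turn": 0},
  {"fingers": 0.5,"x": 1,"y": 0,"z": 0,"turn": 0},
  {"fingers": 0.5,"x": 0,"y": 0,"z": 0,"turn": 0},
])

```text
clock: 7.45
eef_pos: [0.6077, -0.0396, 0.0672]
tcp_rot: [-0.0, 0.606, 0.796, -0.0]
force: [0.2, -1.3, 0.4]
finger_gap: 0.0429
```

```bash
python3 look.py i .5972 0
```

```text
7.45 [ 0.6077 -0.0396  0.0672] 1.839955375763778 [ 0.23 -1.25  0.42]
```

View pics/i_wrist.png

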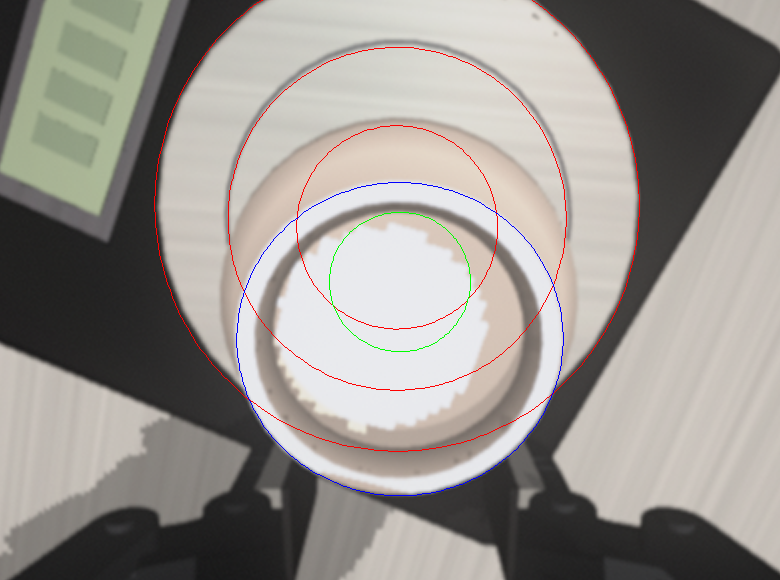

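View pics/i_ts.png

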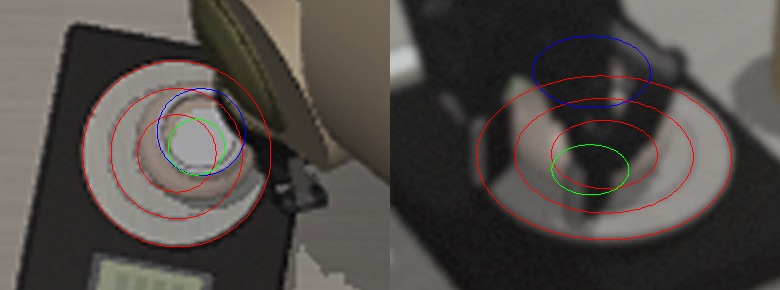

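Call:
play_rows([
  {"fingers": 0.5,"x": 2,"y": 0,"z": 0,"turn": 0},
  {"fingers": 0.5,"x": 2,"y": 0,"z": 0,"turn": 0},
  {"fingers": 0.5,"x": 2,"y": 0,"z": 0,"turn": 0},
  {"fingers": 0.5,"x": 2,"y": 0,"z": 0,"turn": 0},
  {"fingers": 0.5,"x": 2,"y": 0,"z": 0,"turn": 0},
  {"fingers": 0.5,"x": 1,"y": 0,"z": 0,"turn": 0},
  {"fingers": 0.5,"x": 0,"y": 0,"z": 0,"turn": 0},
])

```text
clock: 8.48
eef_pos: [0.6048, -0.0289, 0.0672]
tcp_rot: [-0.0, 0.606, 0.796, -0.0]
force: [0.2, -0.7, 0.1]
finger_gap: 0.043
```

```bash
python3 look.py j .594 .0105
```

```text
8.47 [ 0.6048 -0.0289  0.0672] 1.8400244304326325 [ 0.19 -0.7   0.11]
```

View pics/j_wrist.png

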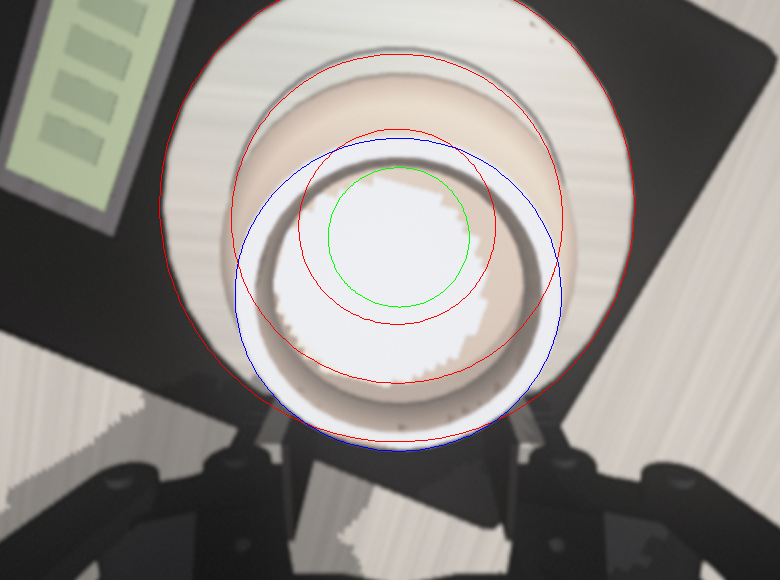

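View pics/j_ts.png

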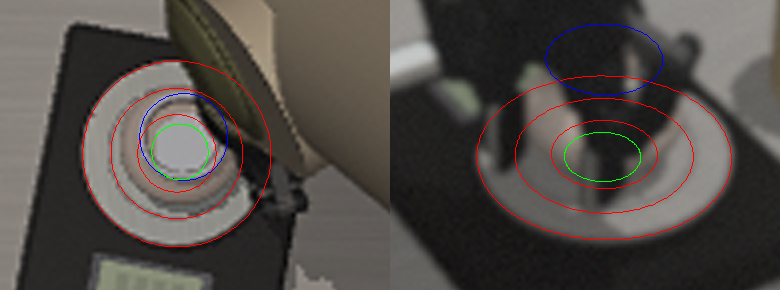

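Call:
play_rows([
  {"fingers": 0.5,"x": 2,"y": 0,"z": 0,"turn": 0},
  {"fingers": 0.5,"x": 1,"y": 0,"z": 0,"turn": 0},
  {"fingers": 0.5,"x": 1,"y": 0,"z": 0,"turn": 0},
  {"fingers": 0.5,"x": 0,"y": 0,"z": 0,"turn": 0},
  {"fingers": 0.5,"x": -3,"y": 0,"z": 0,"turn": 0},
  {"fingers": 0.5,"x": -10,"y": 0,"z": 0,"turn": 0},
  {"fingers": 0.5,"x": -20,"y": 0,"z": 0,"turn": 0},
  {"fingers": 0.5,"x": -10,"y": 0,"z": 0,"turn": 0},
])

```text
clock: 9.62
eef_pos: [0.6156, -0.0693, 0.0671]
tcp_rot: [0.0, 0.607, 0.795, -0.0]
force: [-0.3, -0.6, -0.2]
finger_gap: 0.0428
```

```bash
python3 look.py k .593 .0125
```

```text
9.62 [ 0.6156 -0.0693  0.0671] 1.8374793572382269 [-0.28 -0.59 -0.15]
```

View pics/k_wrist.png

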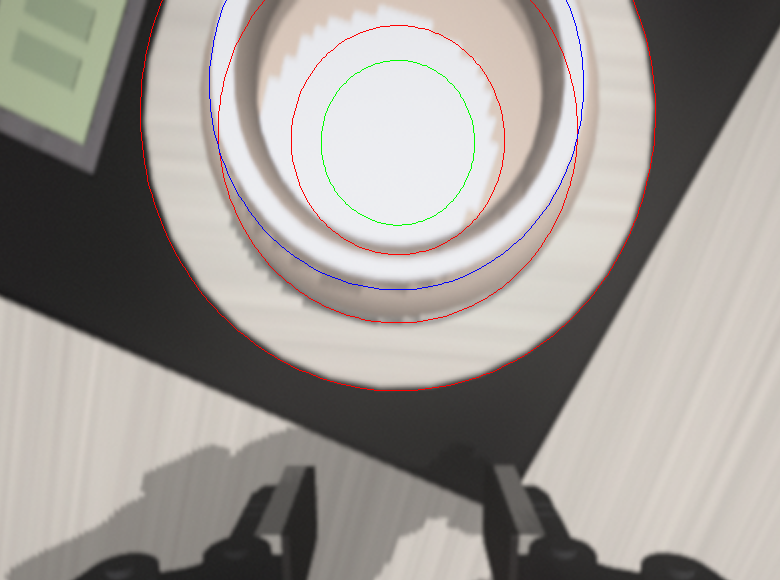

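View pics/k_ts.png

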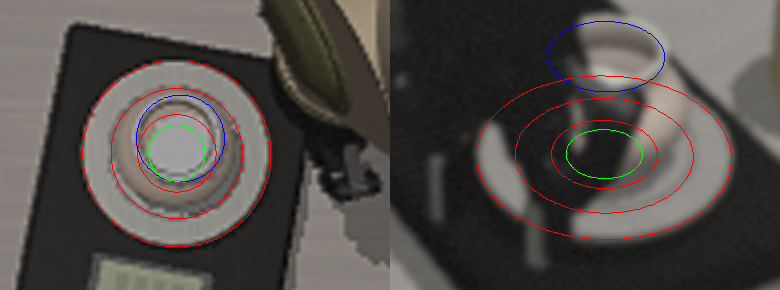

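Call:
play_rows([
  {"fingers": 0.5,"x": 0,"y": 0,"z": -25,"turn": 0},
  {"fingers": 0.5,"x": 0,"y": 0,"z": -50,"turn": 0},
  {"fingers": 0,"x": 0,"y": 0,"z": -50,"turn": 0},
  {"fingers": 0,"x": 0,"y": 0,"z": -40,"turn": 0},
  {"fingers": 0,"x": 0,"y": 0,"z": 0,"turn": 0},
  {"fingers": 0,"x": 0,"y": 0,"z": 0,"turn": 0},
])

```text
clock: 10.52
eef_pos: [0.6147, -0.0664, 0.2318]
tcp_rot: [-0.0, 0.606, 0.796, -0.0]
force: [0.1, 0.9, -1.0]
finger_gap: 0.0003
```

```bash
python3 look.py l .593 .0125
```

```text
10.53 [ 0.6147 -0.0664  0.2318] 1.8402356723086148 [ 0.11  0.93 -0.96]
```

View pics/l_wrist.png

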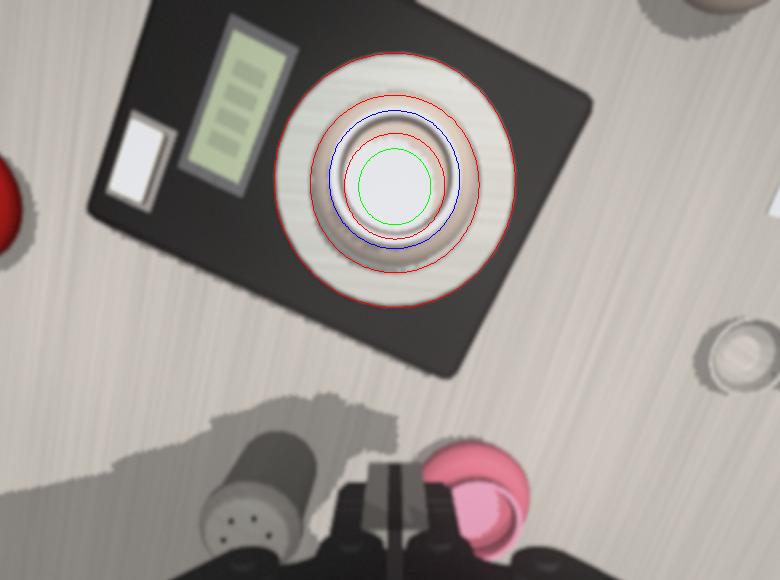

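View pics/l_ts.png

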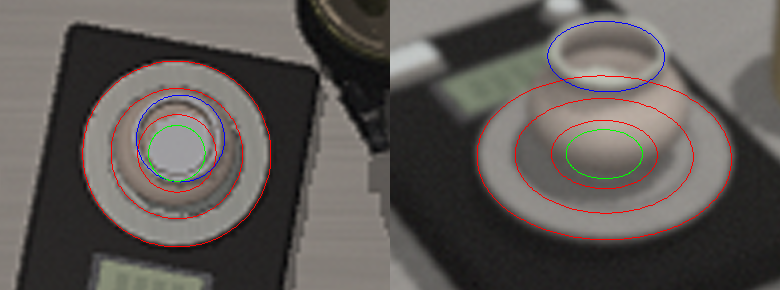

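Call:
play_rows([
  {"fingers": 0,"x": 0,"y": 0,"z": 0,"turn": 0.15},
  {"fingers": 0,"x": 0,"y": 0,"z": 0,"turn": 0.15},
  {"fingers": 0,"x": 0,"y": 0,"z": 0,"turn": 0.13},
  {"fingers": 0,"x": 8,"y": -40,"z": 0,"turn": 0},
  {"fingers": 0,"x": 8,"y": -40,"z": 0,"turn": 0},
  {"fingers": 0,"x": 8,"y": -40,"z": 0,"turn": 0},
  {"fingers": 0,"x": 7,"y": -39,"z": 0,"turn": 0},
  {"fingers": 0,"x": 0,"y": 0,"z": 0,"turn": 0},
])

```text
clock: 11.68
eef_pos: [0.4604, -0.01, 0.2317]
tcp_rot: [-0.001, 0.761, 0.649, -0.001]
force: [1.0, 0.1, 1.5]
finger_gap: 0.0005
```

Call:
play_rows([
  {"fingers": 0,"x": 0,"y": 0,"z": 45,"turn": 0},
  {"fingers": 0,"x": 0,"y": 0,"z": 45,"turn": 0},
  {"fingers": 0,"x": 0,"y": 0,"z": 40,"turn": 0},
  {"fingers": 0,"x": 0,"y": 0,"z": 20,"turn": 0},
  {"fingers": 0,"x": 0,"y": 0,"z": 12,"turn": 0},
  {"fingers": 0,"x": 0,"y": 0,"z": 0,"turn": 0},
  {"fingers": 0,"x": 0,"y": 0,"z": 0,"turn": 0},
])

```text
clock: 12.55
eef_pos: [0.4637, -0.0106, 0.0708]
tcp_rot: [0.0, 0.762, 0.648, 0.0]
force: [0.2, 0.0, 0.2]
finger_gap: 0.0003
```

```bash
python3 look.py m .593 .0125;python3 - <<'E'
import cv2,numpy as np
a=cv2.imread("pics/m_wrist_raw.png")[100:384,150:410];b=cv2.imread("pics/m_scene_raw.png")[140:260,150:300]
a=cv2.resize(a,(380,415));b=cv2.resize(b,(400,320),interpolation=cv2.INTER_CUBIC)
c=np.zeros((415,780,3),np.uint8);c[:,:380]=a;c[:320,380:]=b;cv2.imwrite("pics/m2.png",c)
E
```

```text
12.55 [ 0.4637 -0.0106  0.0708] 1.4097155389047789 [0.23 0.   0.21]
```

View pics/m2.png

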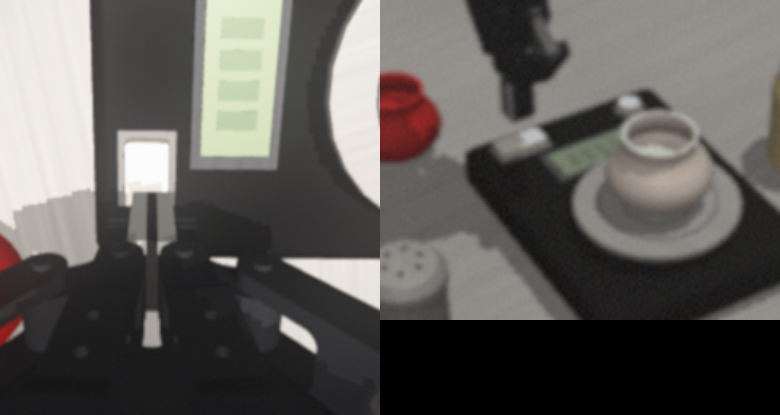

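Call:
play_rows([
  {"fingers": 0,"x": 0,"y": -1,"z": 10,"turn": 0},
  {"fingers": 0,"x": 0,"y": 0,"z": 8,"turn": 0},
  {"fingers": 0,"x": 0,"y": 0,"z": 3,"turn": 0},
  {"fingers": 0,"x": 0,"y": 0,"z": 2,"turn": 0},
  {"fingers": 0,"x": 0,"y": 0,"z": 1,"turn": 0},
  {"fingers": 0,"x": 0,"y": 0,"z": 0,"turn": 0},
])

```text
clock: 13.45
eef_pos: [0.462, -0.0104, 0.0463]
tcp_rot: [-0.0, 0.762, 0.648, -0.0]
force: [-1.8, 1.1, 2.4]
finger_gap: -0.0001
```

Call:
play_rows([
  {"fingers": 0,"x": 0,"y": 0,"z": 1,"turn": 0},
  {"fingers": 0,"x": 0,"y": 0,"z": 1,"turn": 0},
  {"fingers": 0,"x": 0,"y": 0,"z": 1,"turn": 0},
  {"fingers": 0,"x": 0,"y": 0,"z": 0,"turn": 0},
])

```text
clock: 13.95
eef_pos: [0.462, -0.0104, 0.0439]
tcp_rot: [0.0, 0.762, 0.648, 0.0]
force: [-5.1, 1.5, 16.8]
finger_gap: 0.0
```

```bash
python3 look.py n .593 .0125;python3 - <<'E'
import cv2,numpy as np
a=cv2.imread("pics/n_wrist_raw.png")[100:384,150:410];b=cv2.imread("pics/n_scene_raw.png")[140:260,150:300]
a=cv2.resize(a,(380,415));b=cv2.resize(b,(400,320),interpolation=cv2.INTER_CUBIC)
c=np.zeros((415,780,3),np.uint8);c[:,:380]=a;c[:320,380:]=b;cv2.imwrite("pics/n2.png",c)
E
```

```text
13.95 [ 0.462  -0.0104  0.0439] 1.4100870401255583 [-5.07  1.55 16.76]
```

View pics/n2.png

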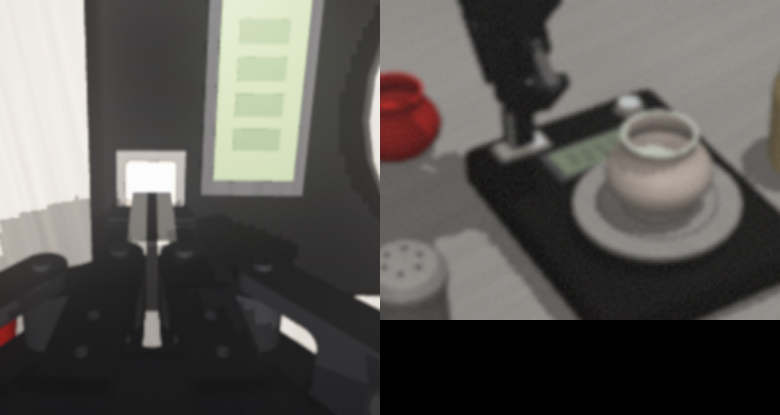

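Call:
play_rows([
  {"fingers": 0,"x": 0,"y": 0,"z": -3,"turn": 0},
  {"fingers": 0,"x": 0,"y": 0,"z": -8,"turn": 0},
  {"fingers": 0,"x": 0,"y": 0,"z": -30,"turn": 0},
  {"fingers": 0,"x": 0,"y": 0,"z": -50,"turn": 0},
  {"fingers": 0,"x": 0,"y": 0,"z": -50,"turn": 0},
  {"fingers": 0,"x": 0,"y": 0,"z": -30,"turn": 0},
  {"fingers": 0,"x": 0,"y": 0,"z": 0,"turn": 0},
  {"fingers": 0,"x": 0,"y": 0,"z": 0,"turn": 0},
])

```text
clock: 15.1
eef_pos: [0.4621, -0.0108, 0.214]
tcp_rot: [0.0, 0.762, 0.648, -0.0]
force: [0.4, -0.2, -0.3]
finger_gap: -0.0001
```

```bash
python3 look.py o .593 .0125;python3 - <<'E'
import cv2,numpy as np
a=cv2.imread("pics/o_wrist_raw.png");b=cv2.imread("pics/o_scene_raw.png")[140:260,150:300]
a=cv2.resize(a,(400,300));b=cv2.resize(b,(400,320),interpolation=cv2.INTER_CUBIC)
c=np.zeros((590,800,3),np.uint8);c[:300,:400]=a;c[:300,400:]=b[:300];t=cv2.imread("pics/o_ts.png");c[300:590,:780]=t;cv2.imwrite("pics/o2.png",c)
E
```

```text
15.1 [ 0.4621 -0.0108  0.214 ] 1.4091273897710601 [ 0.42 -0.21 -0.34]
```

View pics/o2.png

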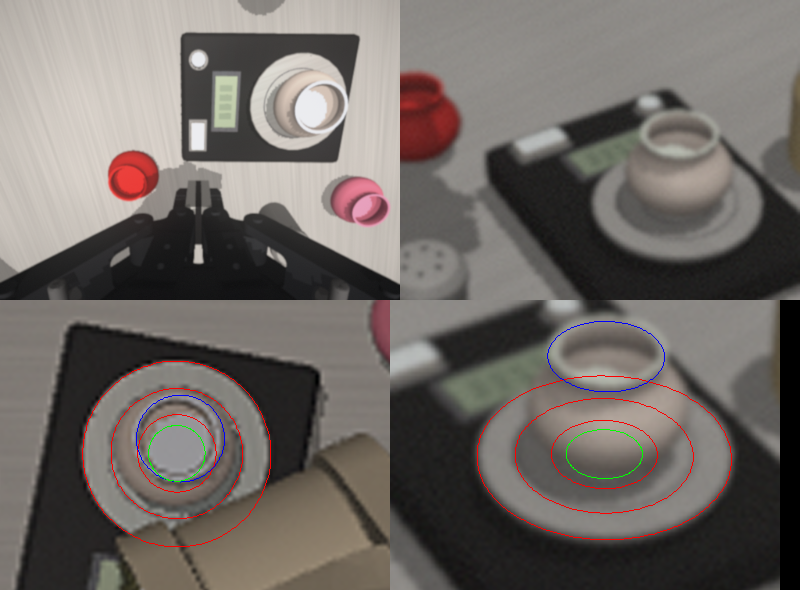

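Run:
```python
from bench import ctrl
print(ctrl.hand_in())
```

```text
the job is handed in; nothing more can be done
None
```

I nudged the pot to the middle of the pan, pressed the tare key once, let it up, and handed the job in at about 15 s. `hand_in` gives no verdict, so the result rests on the checks below.

**What I did:** I slid the pot about 26 mm in slow steps, pushing at belly height with the two half-open finger tips and never closing on it. Then I backed off, raised the arm, shut the fingers and pressed the wide tare key straight down.

**Last checks:**
- **Pot:** In the wrist and scene views it stands upright and untouched, about 1.5–2.5 mm from the pan's centre against the 8 mm allowed. I read this by eye from rim overlays, so expect an error of 1–2 mm.
- **Tare key:** The tool stopped at 43.9 mm, 4 mm below the key's rest height, pressing with about 17 N. That is above the 5 N for fully down, so I take the key to have bottomed. I did not read its joint directly. It stands up again in the last scene view.
- **Other things:** I planned the path clear of the power key, tub, shaker and spare pot. I saw no sign that any of them had moved, but I did not re-measure them at the end.
- **Disagreement:** Single-pixel fixes from the top and wrist cameras differed by about 2–4 mm. Two-view heights also came out up to 12 mm off the stated ones (pan 53–70 mm against 58, rim 107–115 mm against 116). I therefore judged centring by the pot against the pan within each picture.

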